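# Index the tin lantern by one side

### The job

Push the hand wheel of the indexing fixture round by its upright handle, clockwise seen from above, through exactly one full turn, so that the handle stands over the steel pointer again and the lantern has been brought round to its next side. Push the handle gently with the fingertips or the outside of the fingers, without gripping it. Do not touch the lantern, and leave the can, the tin cap and the hammer where they are.

Things in the scene. Friction and masses are not known exactly. Their poses are not given: they have to be found in the camera images.
- fixture: Fixed grey cast base plate, 200 mm (its x) by 460 mm (its y) by 14 mm thick, under the hand wheel and the lantern. Origin on the work surface, straight under the wheel's axis; z up. The lantern's axis lies 250 mm from the origin along the fixture's -y. The fixture stands at a different place and yaw each time.
- wheel (a joint): Turn of the dark steel hand wheel about its upright axis, in rad: 0 at the start, growing clockwise seen from above, 6.283 after exactly one turn. Wheel: 186 mm across, three spokes, rim round bar 16 mm thick with its top 106 mm above the work surface. It stays where it is left (no spring, no stop nearby); friction asks about 3 to 4 N at the handle. One turn of it turns the lantern by 60 degrees.
- wheel_hub (a point): Top of the wheel's hub, on the wheel's axis, 108 mm above the work surface.
- handle_mid (a point): Middle of the handle, on the handle's own axis, 138 mm above the work surface and 75 mm from the wheel's axis.
- handle: Upright round handle of light wood at the end of one spoke, 24 mm thick, 52 mm tall, a sleeve that also spins freely about its own upright axis. Origin at the centre of its foot, 108 mm above the work surface; z up; its top is 160 mm above the surface. Nothing else on the fixture rises above the rim and hub (108 mm) except the lantern. The handle's start angle round the wheel can be any.
- collar: Fixed collar under the wheel with a flat steel pointer (T-shaped bar) whose outer end shows just outside the rim, 124 mm from the wheel's axis and 71 mm above the work surface. Origin on the wheel's axis 60 mm above the work surface; its x points along the pointer, which lies straight under the handle at the start and after one full turn.
- lantern: Six-sided lantern of plain tin on a round steel faceplate, about 156 mm across, top 216 mm above the work surface, geared to turn about an upright axis beside the wheel. Origin on its axis, 46 mm above the work surface; z up. Not to be touched.
- flux_can: Loose closed steel can, 60 mm across, 85 mm tall; origin at the centre of its underside. To be left alone.
- tin_cap: Loose domed tin lantern cap, 72 mm across, 54 mm tall; origin at the centre of its underside. To be left alone.
- hammer: Loose hammer, 240 mm long, lying on the work surface to the left of the wheel; origin on its underside, its handle towards its -x. To be left alone.

How it is judged:
On the way, in this order (a step that is already met when the one before it is completed fails the run):
1. the fingers push the handle and the wheel has begun to turn clockwise (contact force between the fingers and handle above 0.3 N and value of joint wheel between 0.3 and 2.5 rad), for 0.05 s.
2. still pushed by the handle, the wheel passes half a turn (contact force between the fingers and handle above 0.3 N and value of joint wheel between 3 and 5 rad), for 0.05 s.
At the end, for the whole second after the job is handed in: The wheel rests one turn clockwise from its start, within 0.2 rad (about 11 degrees, 15 mm at the handle), so the lantern has turned by one side (60 degrees, within 4); can, cap and hammer are within 30 mm of where they stood (value of joint wheel between 6.083 and 6.483 rad and velocity of joint wheel between -0.03 and 0.03 rad/s and angle between the x axis of lantern and the x axis of fixture, either way round between 0.98 and 1.115 rad and distance of each of flux_can, tin_cap, hammer from where it was at the start of the episode below 0.03 m); the robot touches nothing.
It fails at once if the wheel is turned backwards from its start by more than 0.3 rad (value of joint wheel below -0.3 rad).
It fails at once if the wheel is turned more than 0.5 rad past one turn (value of joint wheel above 6.783 rad).
It fails at once if the handle is gripped or shoved hard (more than 25 N) (contact force between the fingers and handle above 25 N).
It fails at once if the robot touches the lantern (contact force between any of the fingers, the arm and lantern above 0.5 N).
It fails at once if the can, the cap or the hammer is moved or lifted by more than 30 mm (distance of any of flux_can, tin_cap, hammer from where it was at the start of the episode above 0.03 m).
It also fails if it takes over 58 s, if anything falls off the work surface, if the arm or the gripper's body presses on something with over 40 N, if the wrist force passes 120 N, or if a joint passes its speed limit or range.

### The arm

A 6-joint arm with a two-finger parallel gripper is mounted at the origin on the work surface. World frame = base frame: x ahead of the robot, y to its left, z up, the work surface at z = 0. Lengths are in m, angles in rad, forces in N, time in s.
With the tool pointing down it reaches from about 0.35 to 0.975 m from the base axis. Payload 4.9 kg.
Tool frame: the origin (TCP) lies on the mounting face of the last link; the fingertips stand 173 mm ahead of it and the grasp point (between the pads) lies 155 mm ahead of it; x points along the fingers, z is the direction in which the jaws open and shut, and the axes are right-handed (so a half turn about x gives the same grasp; the last joint's range is limited). The gripper opens to 85 mm and grips with 20 to 120 N. Pads are 22 mm wide; open, the fingers measure 114 mm over their backs; the gripper's body (76 mm by 85 mm) begins 54 mm behind the grasp point. The pads swing forward as they close: fully open they stand 13 mm farther back than shut.
Start: joints at [-1.403, 0.053, 1.613, -0, 1.476, -0.119], TCP at [0.177, -0.599, 0.405] pointing down, gripper open.
Joint ranges: [-3.01, 3.01], [-1.01, 2.22], [0.06, 2.58], [-1.02, 4.17], [0.09, 2.62], [-3.14, 3.14]. Speed limits (rad/s): [2.57, 2.57, 3.14, 3.14, 3.14, 3.14].

### API

Orientations are given as a rotation vector (axis times angle).
In Python, from station import get_obs, get_image, get_calibration, finish_job, look_for, masks_of, tip_of gives the robot as it stands.
- The arm moves only by the tool carry_out, never from a script. Its argument "increments" is a list of rows, each a list of 3 entries, a list of its own where there are three numbers: the turn, a rotation vector about the world's x, y, z in units of 0.1 rad (1.0 is 0.1 rad), then the shift along the world's x, y, z in units of 20 mm (1.0 is 20 mm), then the opening, from 0 (shut) to 1 (fully open). A call has 1 to 8 rows; each row shifts and turns the pose as measured when the row begins; what a row does not reach is not made up. A row lasts 1/10 s, in which the tool goes at most 50 mm and 8.59 degrees, less where a joint would pass 70% of its speed; a pose out of reach is approached as far as the arm can. A call with a number of a shift or a turn outside -1 to 1 is refused whole. A call with a gripper value outside its range is refused whole. The fingers move at their own pace and stop on an object; "squeeze" is the grip in N (left out, the last holds). Time passes only in rows, so rows that do not move let the fingers close. It gives the time, the measured TCP pose, the force and the opening at its end, in the units of the state.
- get_obs(): the state, without advancing time (a new reading comes with each control period).
- get_image(name): name is "scene" or "top" or "wrist"; returns (picture, depth): 420x560x3 uint8, blue, green, red; 420x560 float32, m along the optical axis (not along the pixel's ray), 0 where there is no reading.
- get_calibration(name): a dict with "fx", "fy", "cx", "cy" (pixels), "k1" (the pictures are not rectified: a ray, as slopes to the right and down, at radius r is drawn at 1 + k1 r^2 times it, then the intrinsics apply), "position" and "orientation" of the camera in the world. Camera axes: x right, y down, z forward; pixel columns grow to the right and rows downward; lengths in m; the calibration is good to about 2 mm. A picture is of the moment at which its call begins: read the wrist's pose just before it. get_calibration takes no time and is no camera call; for the wrist camera it gives the pose at the moment of the call.
- finish_job(): hands the job in, once; it reports no verdict.
Trained networks look in the newest picture that a camera, given by its name, has taken for a name from the list of things; names that differ only in an ending like _2 or _b are one class to them, and where a whole thing is asked for, a point or a joint stands for the part that bears it (a point fixed in the world has none). Each returns a list of dicts, best first, with "p" (0 to 1); they miss things now and then, are a little off and sometimes report something else, mostly with a low value. They report only what shows in the picture. A call takes as long as a camera call.
- look_for(camera, query): "centre" ([column, row] in pixels, amid what is visible of it).
- masks_of(camera, query): "region" (420x560 bool, what is visible of it) and "centre" ([column, row] in pixels, amid what is visible of it).
- tip_of(camera, query): "centre" ([column, row] in pixels: a listed point, or the origin of a listed thing).
The state is a dict: "t": time; "q": joint angles; "dq": joint speeds; "effort": joint torques, N m; "tool_pos": TCP position; "tool_rot": TCP orientation; "contact_force": force on the tool from outside, world axes, zero at the start; "wrist_torque": the same for the moment, N m; "opening": finger opening in m.
Only numpy, scipy, OpenCV 4.12 (cv2) and the standard library are available. Lean on these libraries where they do the work, as an engineer would, in place of code of your own. Each camera call takes 0.05 s, during which the arm holds its last target.

## Working session

There is one attempt and no reset: what is moved stays moved. The work goes in short steps, Python scripts to look and compute and a tool call to move; the robot and the scene stay as the last step left them, time stands still between calls to the robot, and variables do not carry over. Pictures are saved under pics/ and viewed, and the job is handed in when it is done.

Besides the shell and the picture viewer there is one more tool, called after "Call:" by a JSON object that holds its "name" and its "arguments". carry_out: Moves the arm, as the interface text tells. Shifts and turns lie within -1 to 1; 1 stands for 20 mm of shift or 0.1 rad of turn. Its arguments: {"type":"object","properties":{"increments":{"type":"array","items":{"type":"array"}},"squeeze":{"type":"number"}},"required":["increments"]}

```bash
ls; mkdir -p pics
cat > h.py <<'E'
import numpy as np, cv2
from station import *
from scipy.spatial.transform import Rotation as R
def cam(name):
    c=get_calibration(name); 
    o=np.array(c['orientation'],float)
    M=o if o.shape==(3,3) else (R.from_rotvec(o).as_matrix() if o.size==3 else R.from_quat(o).as_matrix())
    return c,M,np.array(c['position'])
def ray(name,px):
    c,M,p=cam(name)
    K=np.array([[c['fx'],0,c['cx']],[0,c['fy'],c['cy']],[0,0,1.]])
    u=cv2.undistortPoints(np.array([[px]],float),K,np.array([c['k1'],0,0,0.]))[0,0]
    return p,M@np.array([u[0],u[1],1.])
def at_z(name,px,z):
    p,d=ray(name,px); return p+d*(z-p[2])/d[2]
E
python3 - <<'E'
from h import *
for n in('scene','top','wrist'):
    im,d=get_image(n); cv2.imwrite(f'pics/{n}0.png',im); print(n,get_calibration(n))
    for q in('wheel_hub','handle_mid','collar','lantern','flux_can','tin_cap','hammer','handle','fixture'):
        print(q,[(x['centre'],round(x['p'],2)) for x in tip_of(n,q)[:2]])
o=get_obs();print(o)
E
```

```text
pics
scene {'fx': 512.8078018605607, 'fy': 512.8078018605607, 'cx': 274.11803591690045, 'cy': 208.31578712495124, 'k1': -0.1804608270173067, 'position': array([1.23748235, 0.23595408, 1.09613285]), 'orientation': array([-1.65610207, -2.14340911,  0.62002049])}
wheel_hub [([144.6, 180.8], 0.39)]
handle_mid [([239.4, 165.3], 0.74), ([207.1, 165.6], 0.67)]
collar [([243.2, 179.4], 0.76), ([337.4, 211.5], 0.66)]
lantern [([143.7, 181.6], 0.58)]
flux_can [([302.3, 168.3], 0.96)]
tin_cap [([210.6, 248.9], 0.8)]
hammer []
handle [([207.5, 170.5], 0.73)]
fixture [([239.6, 193.3], 0.74)]
top {'fx': 437.9420436715509, 'fy': 437.9420436715509, 'cx': 281.5909132105941, 'cy': 209.8010704334933, 'k1': -0.09626294720030602, 'position': array([0.53154147, 0.04856501, 0.91117837]), 'orientation': array([-2.17871224,  2.13117965, -0.05731381])}
wheel_hub [([337.2, 253.0], 0.89)]
handle_mid [([377.6, 237.3], 0.6)]
collar [([334.8, 253.5], 0.55)]
lantern [([458.5, 228.1], 0.77)]
flux_can [([267.5, 313.2], 0.88)]
tin_cap [([345.7, 177.5], 0.84), ([373.5, 242.0], 0.6)]
hammer [([213.0, 255.4], 0.9)]
handl
[... 384 characters left out ...]
ern []
flux_can []
tin_cap []
hammer []
handle []
fixture []
{'t': 1.5, 'q': array([-1.40301011e+00,  5.27289193e-02,  1.61285164e+00,  3.71156584e-06,
        1.47597960e+00, -1.18992719e-01]), 'dq': array([-0.0007026 , -0.00146481, -0.0010904 , -0.00023482, -0.00106341,
        0.00056452]), 'effort': array([-2.63053507e-04, -3.93670964e+01, -3.70449007e+01, -5.85451312e-05,
        5.95137990e-04,  8.98263266e-06]), 'tool_pos': array([ 0.17679558, -0.59947536,  0.40471455]), 'tool_rot': array([ 0.9953703,  1.3312948, -0.9954031]), 'contact_force': array([-0.63070764, -0.21185258,  0.42480487]), 'wrist_torque': array([ 0.00183601, -0.02834711, -0.02032653]), 'opening': 0.08545780562071018}
```

View pics/top0.png

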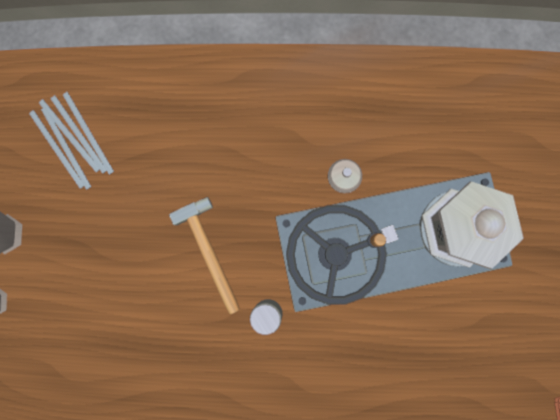

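View pics/scene0.png

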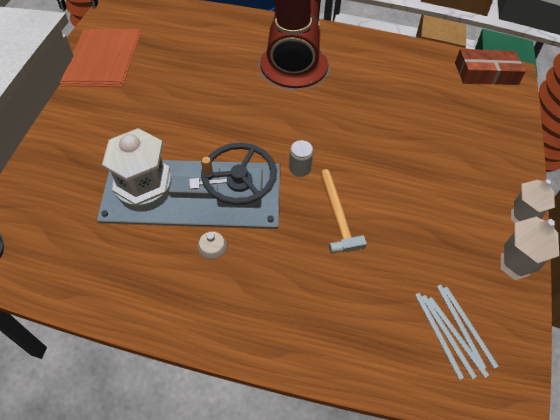

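Run:
```python
from h import *
hub=at_z('top',[337.2,253],.108);print('hub',hub)
for z,p in((.138,[377.6,237.3]),):
    h=at_z('top',p,z);print('h',h,np.linalg.norm((h-hub)[:2]))
l=at_z('top',[458.5,228.1],.046);print('lan46',l,np.linalg.norm((l-hub)[:2]))
print('can',at_z('top',[267.5,313.2],0.),'cap',at_z('top',[345.7,177.5],0.),'ham',at_z('top',[213,255.4],0.))
print('scene h', at_z('scene',[239.4,165.3],.138),at_z('scene',[207.1,165.6],.138))
print(R.from_rotvec(get_obs()['tool_rot']).as_matrix())
```

```text
hub [ 0.52879971 -0.02211843  0.108     ]
h [ 0.5578859  -0.09011776  0.138     ] 0.07395887300132617
lan46 [ 0.58224208 -0.26759128  0.046     ] 0.2512230138153252
can [0.40133665 0.10947163 0.        ] cap [ 0.68657469 -0.04749668  0.        ] ham [0.51713743 0.22672479 0.        ]
scene h [ 0.53455789 -0.01191813  0.138     ] [ 0.55498034 -0.08544767  0.138     ]
[[ 9.06821337e-06  9.59160074e-01  2.82863842e-01]
 [-3.14129999e-05  2.82863842e-01 -9.59160073e-01]
 [-9.99999999e-01 -1.87733642e-07  3.26951650e-05]]
```

The top view shows the hub near (337,253), the handle at (379,240) and the pointer end at (390,235), with the lantern to the right. Measured radii are 74 mm (should be 75) and 251 mm (should be 250), so they agree. The handle is at about -67° and has to travel towards -x first. I'll raise the tool, shut the fingers and approach from behind the handle, on the +x side.

Call:
{"name": "carry_out", "arguments": {"increments": [[[0,0,0],[0.77,1,1],0],[[0,0,0],[0.77,1,1],0],[[0,0,0],[0.77,1,1],0],[[0,0,0],[0.77,1,0],0],[[0,0,0],[0.77,1,0],0],[[0,0,0],[0.77,1,0],0],[[0,0,0],[0.77,1,0],0],[[0,0,0],[0.77,1,0],0]]}}

```text
t: 2.3
tool_pos: [0.3016, -0.435, 0.467]
tool_rot: [1.0, 1.328, -0.999]
contact_force: [-0.2, -0.3, -0.5]
opening: -0.0003
```

Run:
```python
from h import *
im,d=get_image('top')
hub=np.array([.5288,-.0221])
for q in('handle','wheel_hub','handle_mid','collar'):
    m=tip_of('top',q); z={'handle':.108,'wheel_hub':.108,'handle_mid':.138,'collar':.06}[q]
    for x in m[:2]: 
        P=at_z('top',x['centre'],z)[:2]; v=P-hub; print(q,x['centre'],x['p'],P,np.linalg.norm(v),np.degrees(np.arctan2(v[1],v[0])))
P=at_z('top',[389.5,235],.071)[:2]-hub;print('ptr',np.linalg.norm(P),np.degrees(np.arctan2(P[1],P[0])))
P=at_z('top',[380,240],.160)[:2]-hub;print('htop',np.linalg.norm(P),np.degrees(np.arctan2(P[1],P[0])))
# rim ellipse from dark mask
m=masks_of('top','wheel')
if m:
    r=m[0]['region']; ys,xs=np.nonzero(r); print(m[0]['p'],xs.min(),xs.max(),ys.min(),ys.max())
    c,_=cv2.findContours(r.astype(np.uint8),0,1); e=cv2.fitEllipse(max(c,key=len)); print(e, at_z('top',e[0],.098))
cv2.imwrite('pics/crop.png',cv2.resize(im[180:320,270:410],None,fx=4,fy=4))
```

```text
handle [376.5, 241.5] 0.44 [ 0.55120736 -0.09353759] 0.07486935097235439 -72.58526555320911
wheel_hub [336.1, 252.2] 0.75 [ 0.53020994 -0.02009519] 0.002450962649170798 54.88211465197514
collar [331.9, 252.8] 0.61 [ 0.52879874 -0.01611437] 0.005985627557442335 90.01209957415175
ptr 0.1089988098376816 -70.59480344881469
htop 0.07224234315938277 -70.75551319183391
0.92 286 386 205 304
((336.0490417480469, 254.3228302001953), (99.41141510009766, 99.92196655273438), 148.19427490234375) [ 0.52628696 -0.02091357  0.098     ]
```

View pics/crop.png

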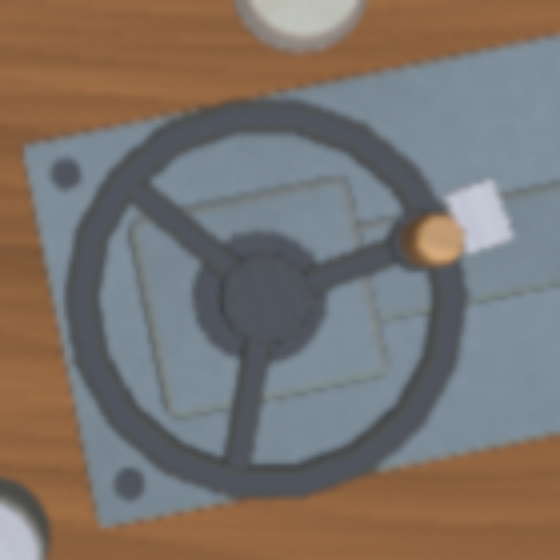

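The hub is at about (0.527, -0.021) and the handle's angle is about -70°. I'll carry on to the pre-position behind the handle.

Call:
{"name": "carry_out", "arguments": {"increments": [[[0,0,0],[0.77,1,0],0],[[0,0,0],[0.77,1,0],0],[[0,0,0],[0.77,1,0],0],[[0,0,0],[0.77,1,0],0],[[0,0,0],[0.77,1,0],0],[[0,0,0],[0.77,1,0],0],[[0,0,0],[0.77,1,0],0],[[0,0,0],[0.77,1,0],0]]}}

```text
t: 3.4
tool_pos: [0.4223, -0.2803, 0.4654]
tool_rot: [1.014, 1.323, -1.017]
contact_force: [0.2, 0.2, -0.5]
opening: 0.0002
```

Call:
{"name": "carry_out", "arguments": {"increments": [[[0,0,0],[0.77,1,0],0],[[0,0,0],[0.77,1,0],0],[[0,0,0],[0.77,1,0],0],[[0,0,0],[0.77,1,0],0],[[0,0,0],[0.77,1,0],0],[[0,0,0],[0.77,1,0],0],[[0,0,0],[0.77,1,0],0],[[0,0,0],[0.77,1,0],0]]}}

```text
t: 4.2
tool_pos: [0.5494, -0.1221, 0.4643]
tool_rot: [1.022, 1.319, -1.029]
contact_force: [0.2, -0.7, 0.4]
opening: 0.0
```

Call:
{"name": "carry_out", "arguments": {"increments": [[[0,0,0],[0.75,1,0],0],[[0,0,0],[0.75,1,0],0],[[0,0,0],[0.6,1,-0.5],0],[[0,0,0],[0,0.15,-0.7],0],[[0,0,0],[0,0,-0.8],0],[[0,0,0],[0,0,-0.8],0],[[0,0,0],[0,0,-0.8],0],[[0,0,0],[0,0,0],0]]}}

```text
t: 5.0
tool_pos: [0.5937, -0.0628, 0.3845]
tool_rot: [1.025, 1.319, -1.037]
contact_force: [-0.8, -0.8, 0.2]
opening: -0.0003
```

Run:
```python
from h import *
o=get_obs(); Rm=R.from_rotvec(o['tool_rot'])
print(o['t'],o['tool_pos'],Rm.as_matrix().round(3))
R0=R.from_rotvec([.9953703,1.3312948,-.9954031]); print('turn needed',(R0*Rm.inv()).as_rotvec()/.1)
tip=o['tool_pos']+Rm.as_matrix()[:,0]*.173; print('tip',tip)
for n in('top','scene'):
    im,d=get_image(n); cv2.imwrite(f'pics/{n}1.png',im)
```

```text
5.0 [ 0.59374444 -0.06276574  0.38446975] [[-0.009  0.971  0.238]
 [-0.003  0.238 -0.971]
 [-1.    -0.009  0.   ]]
turn needed [ 0.02763481 -0.08725363  0.4655407 ]
tip [ 0.5922257  -0.06321402  0.211477  ]
```

View pics/scene1.png

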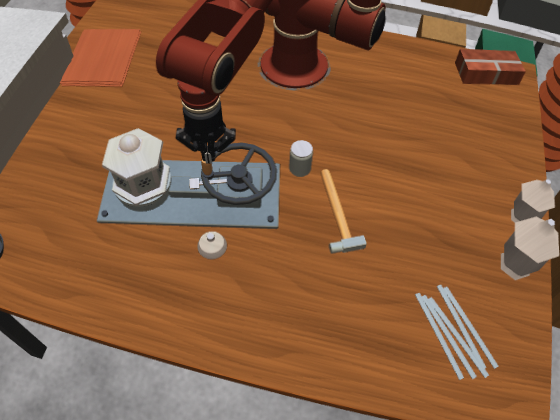

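View pics/top1.png

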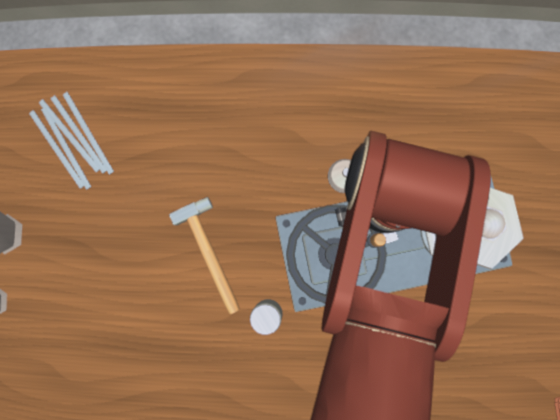

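```bash
cat >> h.py <<'E'
def proj(name,P):
    c,M,p=cam(name); K=np.array([[c['fx'],0,c['cx']],[0,c['fy'],c['cy']],[0,0,1.]])
    rv=cv2.Rodrigues(M.T)[0]; return cv2.projectPoints(np.array([P],float),rv,-M.T@p,K,np.array([c['k1'],0,0,0.]))[0][0,0]
E
python3 - <<'E'
from h import *
o=get_obs();Rm=R.from_rotvec(o['tool_rot']).as_matrix()
print(proj('scene',o['tool_pos']+Rm[:,0]*.173),proj('scene',o['tool_pos']),proj('scene',[.554,-.091,.16]))
im=cv2.imread('pics/scene1.png');cv2.imwrite('pics/c1.png',cv2.resize(im[90:230,120:300],None,fx=4,fy=4))
im,d=get_image('wrist');cv2.imwrite('pics/w1.png',im)
E
```

```text
[207.85780419 159.72392928] [200.15866217 104.09047183] [204.12456855 159.00656186]
```

View pics/c1.png

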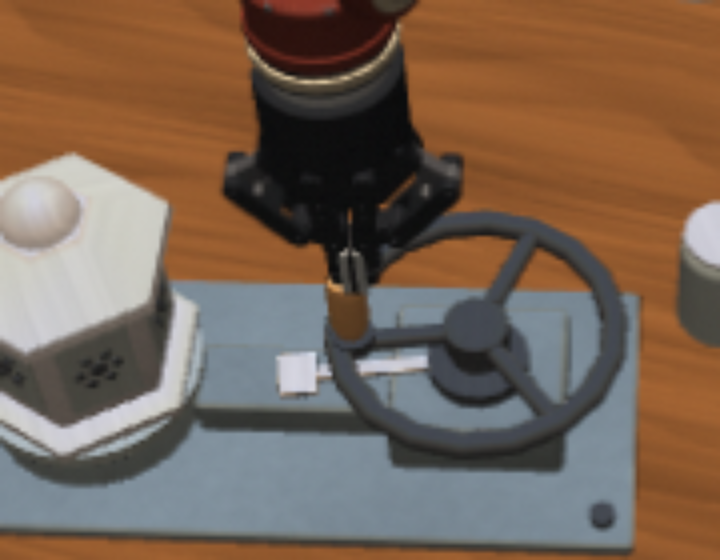

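View pics/w1.png

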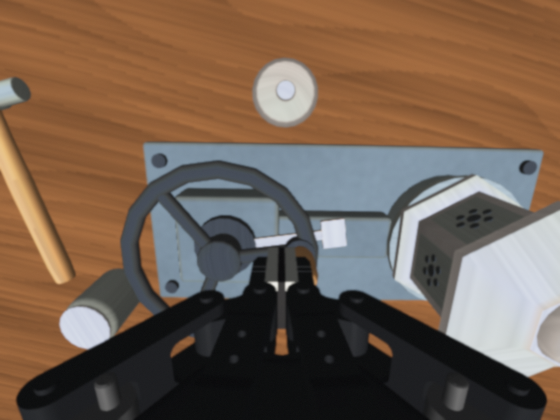

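The wrist and scene views show the shut fingers above and behind the handle (+x side), with the gripper knuckles clear of the lantern. Next I go down and level the tool.

Call:
{"name": "carry_out", "arguments": {"increments": [[[0,-0.05,0.25],[0,0,-0.9],0],[[0,-0.05,0.25],[0,0,-0.9],0],[[0,0,0],[0,0,-0.9],0],[[0,0,0],[0,0,-0.9],0],[[0,0,0],[0,0,0],0]]}}

```text
t: 5.65
tool_pos: [0.5966, -0.0638, 0.3239]
tool_rot: [0.995, 1.309, -0.981]
contact_force: [0.4, -0.8, -0.6]
opening: -0.0
```

```bash
cat > plan.py <<'E'
import sys
from h import *
hub=np.array([.527,-.021]); r=.073
step=float(sys.argv[1]); n=8
o=get_obs(); Rm=R.from_rotvec(o['tool_rot']); tip=o['tool_pos']+Rm.as_matrix()[:,0]*.173
R0=R.from_rotvec([.9953703,1.3312948,-.9954031])
v=tip[:2]-hub; a=np.arctan2(v[1],v[0])
print('t',o['t'],'tip',tip.round(4),'ang',np.degrees(a).round(1),'r',np.linalg.norm(v).round(4),'F',o['contact_force'].round(1),'turn',((R0*Rm.inv()).as_rotvec()/.1).round(2))
p=tip[:2].copy(); rr=np.linalg.norm(v)
for i in range(n):
    a-=step/r; rr+= (r-rr)*.4
    q=hub+rr*np.array([np.cos(a),np.sin(a)]); print(((q-p)/.02).round(2), end=' '); p=q
print('\nend ang',np.degrees(a).round(1),'z',((.138-tip[2])/.02).round(2))
E
python3 plan.py .007
```

```text
t 5.65 tip [ 0.6008 -0.0651  0.1509] ang -30.9 r 0.0859 F [ 0.4 -0.8 -0.6] turn [ 0.07  0.24 -0.05]
[-0.44 -0.19] [-0.36 -0.2 ] [-0.32 -0.2 ] [-0.31 -0.19] [-0.31 -0.17] [-0.32 -0.15] [-0.33 -0.13] [-0.34 -0.1 ] 
end ang -74.8 z -0.65
```

Call:
{"name": "carry_out", "arguments": {"increments": [[[0.07,0.24,0],[-0.35,-0.1,-0.4],0],[[0,0,0],[-0.36,-0.2,-0.3],0],[[0,0,0],[-0.32,-0.2,-0.05],0],[[0,0,0],[-0.31,-0.19,0],0],[[0,0,0],[-0.31,-0.17,0],0]]}}

```text
t: 6.15
tool_pos: [0.5632, -0.0824, 0.3133]
tool_rot: [0.994, 1.326, -0.986]
contact_force: [3.3, 0.7, -2.2]
opening: -0.0005
```

```bash
python3 plan.py .007
```

```text
t 6.15 tip [ 0.5647 -0.0824  0.1403] ang -58.4 r 0.0721 F [ 3.3  0.7 -2.2] turn [ 0.    0.09 -0.05]
[-0.29 -0.18] [-0.32 -0.15] [-0.33 -0.11] [-0.34 -0.08] [-0.35 -0.04] [-0.35 -0.01] [-0.35  0.02] [-0.34  0.06] 
end ang -102.4 z -0.11
```

Contact is made, at about 3.4 N. I'll keep pushing round.

Call:
{"name": "carry_out", "arguments": {"increments": [[[0,0.09,0],[-0.29,-0.18,-0.05],0],[[0,0,0],[-0.32,-0.15,-0.05],0],[[0,0,0],[-0.33,-0.11,0],0],[[0,0,0],[-0.34,-0.08,0],0],[[0,0,0],[-0.35,-0.04,0],0],[[0,0,0],[-0.35,-0.01,0],0],[[0,0,0],[-0.35,0.02,0],0],[[0,0,0],[-0.34,0.06,0],0]]}}

```text
t: 6.95
tool_pos: [0.506, -0.094, 0.3134]
tool_rot: [0.993, 1.326, -0.99]
contact_force: [3.1, 0.7, 0.3]
opening: -0.0003
```

```bash
python3 plan.py .008
```

```text
t 6.95 tip [ 0.5071 -0.0945  0.1404] ang -105.1 r 0.0761 F [3.1 0.7 0.3] turn [ 0.03  0.07 -0.04]
[-0.37  0.19] [-0.36  0.2 ] [-0.34  0.23] [-0.31  0.25] [-0.29  0.28] [-0.26  0.31] [-0.22  0.33] [-0.18  0.35] 
end ang -155.4 z -0.12
```

Call:
{"name": "carry_out", "arguments": {"increments": [[[0,0.07,0],[-0.38,0.17,-0.05],0],[[0,0,0],[-0.36,0.2,-0.05],0],[[0,0,0],[-0.34,0.23,0],0],[[0,0,0],[-0.31,0.25,0],0],[[0,0,0],[-0.29,0.28,0],0],[[0,0,0],[-0.26,0.31,0],0],[[0,0,0],[-0.22,0.33,0],0],[[0,0,0],[-0.18,0.35,0],0]]}}

```text
t: 7.75
tool_pos: [0.4545, -0.0495, 0.3128]
tool_rot: [0.986, 1.328, -0.998]
contact_force: [2.2, -3.0, 0.4]
opening: 0.0
```

```bash
python3 plan.py .008
python3 - <<'E'
from h import *
im,d=get_image('scene');cv2.imwrite('pics/s2.png',cv2.resize(im[90:230,120:300],None,fx=4,fy=4))
E
```

```text
t 7.75 tip [ 0.4543 -0.0509  0.1398] ang -157.6 r 0.0787 F [ 2.2 -3.   0.4] turn [ 0.09 -0.01 -0.04]
[-0.03  0.44] [-0.03  0.42] [-0.01  0.41] [0.02 0.41] [0.06 0.4 ] [0.09 0.39] [0.13 0.38] [0.17 0.36] 
end ang -207.9 z -0.09
```

View pics/s2.png

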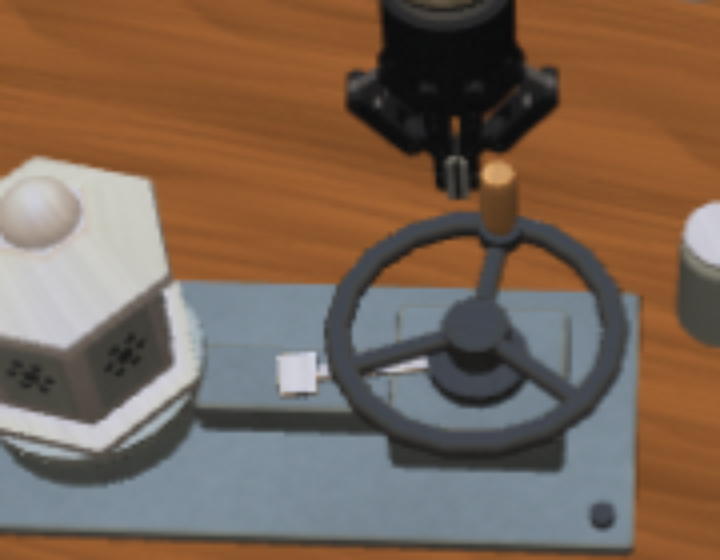

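The fingers are behind the handle and pushing it, and the lantern is turning. The fingers sit slightly outside the path, so I'll correct inward as I go.

Call:
{"name": "carry_out", "arguments": {"increments": [[[0.09,0,0],[0.03,0.42,-0.05],0],[[0,0,0],[0.03,0.42,0],0],[[0,0,0],[0.04,0.41,0],0],[[0,0,0],[0.06,0.41,0],0],[[0,0,0],[0.09,0.4,0],0],[[0,0,0],[0.12,0.39,0],0],[[0,0,0],[0.16,0.37,0],0],[[0,0,0],[0.2,0.35,0],0]]}}

```text
t: 8.6
tool_pos: [0.4688, 0.0199, 0.3113]
tool_rot: [0.989, 1.34, -0.996]
contact_force: [-1.6, -3.2, 2.0]
opening: -0.0002
```

```bash
python3 plan.py .008
```

```text
t 8.6 tip [0.4674 0.0199 0.1383] ang 145.5 r 0.0723 F [-1.6 -3.2  2. ] turn [-0.   -0.08 -0.05]
[0.23 0.32] [0.27 0.29] [0.3  0.26] [0.33 0.22] [0.35 0.18] [0.37 0.14] [0.39 0.1 ] [0.4  0.06] 
end ang 95.3 z -0.01
```

Call:
{"name": "carry_out", "arguments": {"increments": [[[0,-0.08,0],[0.23,0.32,0],0],[[0,0,0],[0.27,0.29,0],0],[[0,0,0],[0.3,0.26,0],0],[[0,0,0],[0.33,0.22,0],0],[[0,0,0],[0.36,0.17,0],0],[[0,0,0],[0.38,0.12,0],0],[[0,0,0],[0.4,0.07,0],0],[[0,0,0],[0.4,0.03,0],0]]}}

```text
t: 9.4
tool_pos: [0.5256, 0.0539, 0.3095]
tool_rot: [0.991, 1.342, -0.993]
contact_force: [-4.0, -0.5, 2.8]
opening: 0.0001
```

```bash
python3 plan.py .008
```

```text
t 9.4 tip [0.5243 0.0546 0.1365] ang 92.1 r 0.0756 F [-4.  -0.5  2.8] turn [-0.04 -0.07 -0.06]
[ 0.41 -0.06] [ 0.4  -0.08] [ 0.39 -0.11] [ 0.37 -0.15] [ 0.36 -0.18] [ 0.34 -0.22] [ 0.31 -0.25] [ 0.28 -0.28] 
end ang 41.8 z 0.07
```

Call:
{"name": "carry_out", "arguments": {"increments": [[[0,-0.07,0],[0.41,-0.08,0.05],0],[[0,0,0],[0.4,-0.1,0],0],[[0,0,0],[0.39,-0.13,0],0],[[0,0,0],[0.37,-0.17,0],0],[[0,0,0],[0.35,-0.2,0],0],[[0,0,0],[0.33,-0.24,0],0],[[0,0,0],[0.3,-0.28,0],0],[[0,0,0],[0.26,-0.3,0],0]]}}

```text
t: 10.2
tool_pos: [0.587, 0.0226, 0.3092]
tool_rot: [0.998, 1.34, -0.986]
contact_force: [-2.1, 2.9, 0.8]
opening: -0.0003
```

```bash
python3 plan.py .007
python3 - <<'E'
from h import *
im,d=get_image('top');cv2.imwrite('pics/t3.png',im)
im,d=get_image('scene');cv2.imwrite('pics/s3.png',cv2.resize(im[90:230,120:300],None,fx=4,fy=4))
E
```

```text
t 10.2 tip [0.5868 0.0243 0.1362] ang 37.1 r 0.075 F [-2.1  2.9  0.8] turn [-0.1  -0.01 -0.06]
[ 0.17 -0.32] [ 0.15 -0.32] [ 0.13 -0.33] [ 0.1  -0.34] [ 0.07 -0.34] [ 0.04 -0.35] [ 0.01 -0.35] [-0.03 -0.35] 
end ang -6.8 z 0.09
```

View pics/s3.png

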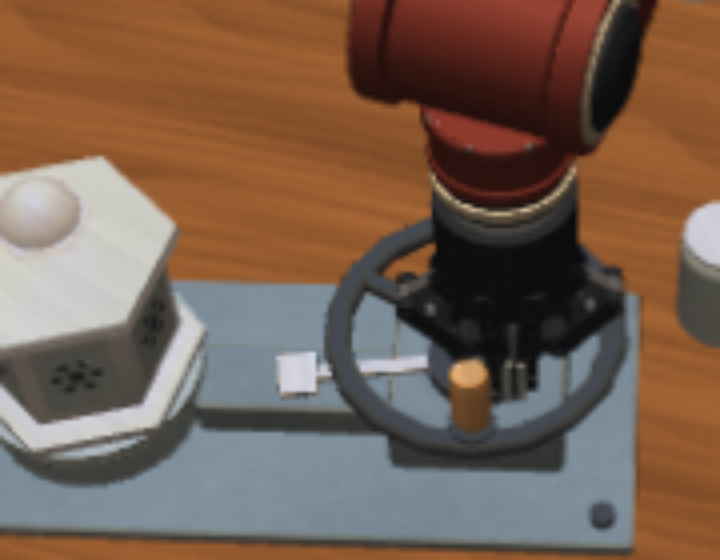

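View pics/t3.png

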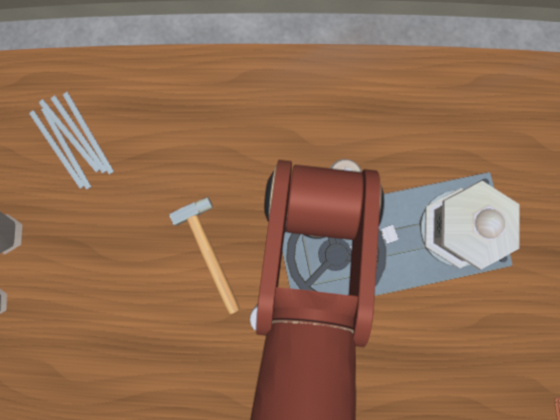

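Call:
{"name": "carry_out", "arguments": {"increments": [[[-0.1,0,0],[0.17,-0.33,0.05],0],[[0,0,0],[0.14,-0.32,0],0],[[0,0,0],[0.11,-0.33,0],0],[[0,0,0],[0.08,-0.34,0],0],[[0,0,0],[0.05,-0.34,0],0],[[0,0,0],[0.01,-0.35,0],0],[[0,0,0],[-0.03,-0.35,0],0]]}}

```text
t: 11.0
tool_pos: [0.5982, -0.0275, 0.3098]
tool_rot: [0.992, 1.334, -0.99]
contact_force: [0.7, 4.2, -0.0]
opening: 0.0
```

```bash
python3 plan.py .006
python3 - <<'E'
from h import *
im,d=get_image('scene');cv2.imwrite('pics/s4.png',cv2.resize(im[90:230,120:300],None,fx=4,fy=4))
for q in('handle','handle_mid'): print(q,[(x['centre'],round(x['p'],2)) for x in tip_of('scene',q)])
hub=[.527,-.021]
for a in range(-10,-80,-10): print(a,(proj('scene',[hub[0]+.075*np.cos(np.radians(a)),hub[1]+.075*np.sin(np.radians(a)),.16])-[120,90])*4)
E
```

```text
t 11.0 tip [ 0.5981 -0.0273  0.1368] ang -5.1 r 0.0714 F [ 0.7  4.2 -0. ] turn [-0.01 -0.   -0.06]
[-0.01 -0.3 ] [-0.04 -0.29] [-0.08 -0.29] [-0.1  -0.28] [-0.13 -0.27] [-0.15 -0.26] [-0.17 -0.24] [-0.19 -0.23] 
end ang -42.8 z 0.06
handle [([215.3, 188.3], 0.55)]
handle_mid []
-10 [405.20742054 359.10940147]
-20 [385.80932106 349.83284412]
-30 [369.0265896  337.98715344]
-40 [355.37408611 323.99120984]
-50 [345.24444765 308.32707483]
-60 [338.8997779  291.51821336]
-70 [336.47014917 274.10797589]
```

View pics/s4.png

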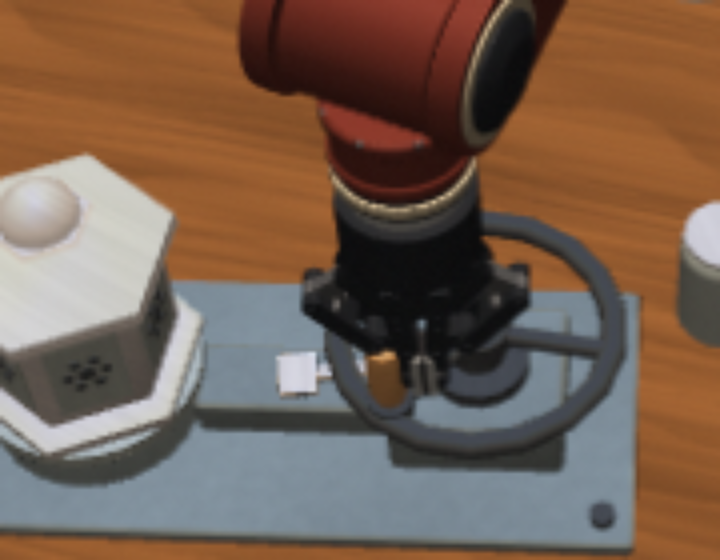

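Call:
{"name": "carry_out", "arguments": {"increments": [[[0,0,0],[0,-0.3,0],0],[[0,0,0],[-0.03,-0.29,0],0],[[0,0,0],[-0.07,-0.29,0],0],[[0,0,0],[-0.1,-0.28,0],0],[[0,0,0],[-0.13,-0.26,0],0],[[0,0,0],[-0.15,-0.24,0],0],[[0,0,0],[-0.15,-0.2,0],0]]}}

```text
t: 11.85
tool_pos: [0.5853, -0.0673, 0.3104]
tool_rot: [0.993, 1.33, -0.988]
contact_force: [3.3, 2.3, -1.2]
opening: -0.0001
```

```bash
python3 plan.py .004
python3 - <<'E'
from h import *
im,d=get_image('scene');cv2.imwrite('pics/s5.png',cv2.resize(im[90:230,120:300],None,fx=4,fy=4))
E
```

```text
t 11.85 tip [ 0.5861 -0.0672  0.1374] ang -38.0 r 0.075 F [ 3.3  2.3 -1.2] turn [-0.01  0.04 -0.06]
[-0.16 -0.13] [-0.16 -0.13] [-0.15 -0.13] [-0.16 -0.13] [-0.16 -0.12] [-0.17 -0.11] [-0.17 -0.1 ] [-0.18 -0.09] 
end ang -63.1 z 0.03
```

View pics/s5.png

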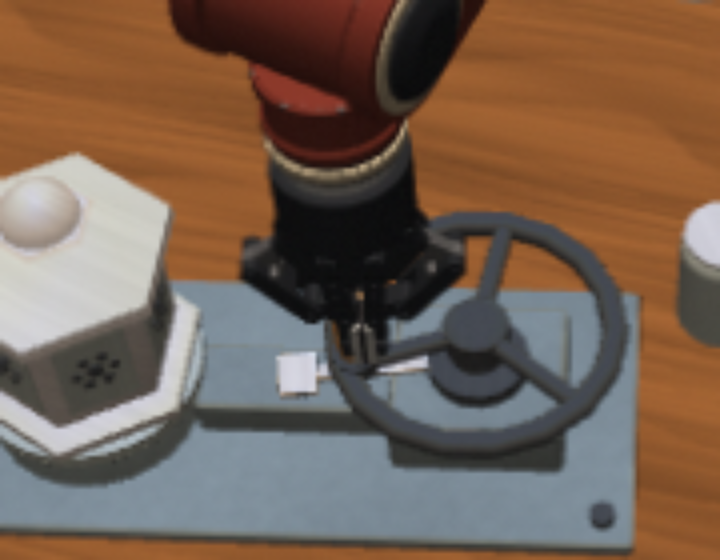

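The wheel spokes look about 11-12° short of their start position. I'll add about 14 mm.

Call:
{"name": "carry_out", "arguments": {"increments": [[[0,0,0],[-0.15,-0.12,0],0],[[0,0,0],[-0.15,-0.12,0],0],[[0,0,0],[-0.14,-0.11,0],0],[[0,0,0],[-0.13,-0.09,0],0]]}}

```text
t: 12.3
tool_pos: [0.5728, -0.0777, 0.3104]
tool_rot: [0.992, 1.328, -0.989]
contact_force: [3.1, -0.0, -1.1]
opening: 0.0002
```

```bash
python3 plan.py .004
python3 - <<'E'
from h import *
im,d=get_image('scene');cv2.imwrite('pics/scene6.png',im);a=cv2.imread('pics/scene0.png')
f=lambda x:cv2.resize(x[120:230,190:290],None,fx=4,fy=4)
cv2.imwrite('pics/s6.png',np.hstack([f(a),f(im)]))
E
```

```text
t 12.3 tip [ 0.5738 -0.0779  0.1374] ang -50.6 r 0.0737 F [ 3.1 -0.  -1.1] turn [ 0.01  0.05 -0.06]
[-0.17 -0.11] [-0.17 -0.11] [-0.17 -0.1 ] [-0.18 -0.09] [-0.18 -0.08] [-0.19 -0.07] [-0.19 -0.06] [-0.19 -0.05] 
end ang -75.7 z 0.03
```

View pics/s6.png

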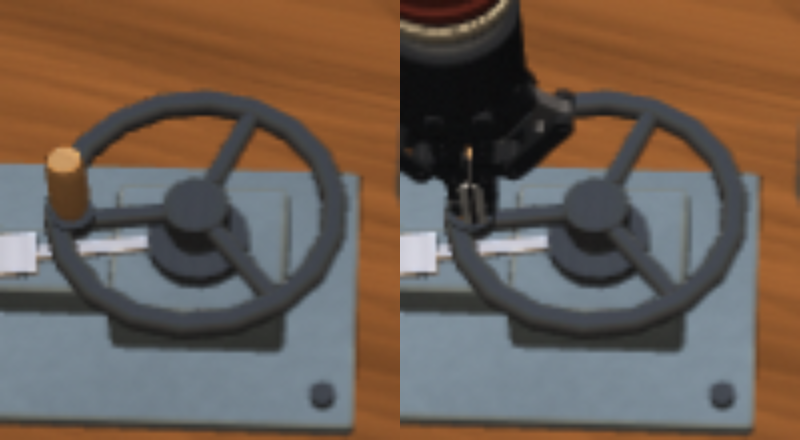

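The wheel spokes now sit within about 1-2 px of their start positions. I'll back off along +x/+y, then go up.

Call:
{"name": "carry_out", "arguments": {"increments": [[[0,0,0],[0.4,0.25,0],0],[[0,0,0],[0.6,0.45,0],0],[[0,0,0],[0.3,0.3,0.3],0],[[0,0,0],[0,0,1],0],[[0,0,0],[0,0,1],0],[[0,0,0],[0,0,1],0],[[0,0,0],[0,0,1],0],[[0,0,0],[0,0.5,1],0]]}}

```text
t: 13.15
tool_pos: [0.602, -0.0437, 0.4178]
tool_rot: [0.984, 1.338, -0.996]
contact_force: [0.8, -0.4, -0.2]
opening: 0.0003
```

Call:
{"name": "carry_out", "arguments": {"increments": [[[0,0,0],[0,1,0.5],0],[[0,0,0],[0,1,0.5],0],[[0,0,0],[0,1,0],0],[[0,0,0],[0,1,0],0],[[0,0,0],[0,1,0],0],[[0,0,0],[0,1,0],0],[[0,0,0],[0,1,0],0],[[0,0,0],[0,1,0],0]]}}

```text
t: 13.95
tool_pos: [0.6061, 0.1272, 0.4504]
tool_rot: [0.983, 1.327, -0.99]
contact_force: [1.2, 1.0, -0.3]
opening: -0.0
```

Call:
{"name": "carry_out", "arguments": {"increments": [[[0,0,0],[0,1,0],0],[[0,0,0],[0,1,0],0],[[0,0,0],[0,1,0],0],[[0,0,0],[0,0,0],0],[[0,0,0],[0,0,0],0]]}}

```text
t: 14.45
tool_pos: [0.607, 0.1961, 0.4531]
tool_rot: [0.977, 1.328, -0.984]
contact_force: [-0.5, -0.5, 0.6]
opening: 0.0002
```

Run:
```python
from h import *
im,d=get_image('top');cv2.imwrite('pics/top7.png',im);a=cv2.imread('pics/top0.png')
f=lambda x:cv2.resize(x[180:320,270:400],None,fx=3,fy=3)
cv2.imwrite('pics/t7.png',np.hstack([f(a),f(im)]))
hub=[336.5,254.4]
for x in(a,im):
    h=cv2.cvtColor(x,cv2.COLOR_BGR2HSV); 
    m=np.zeros(h.shape[:2],bool); m[225:260,360:400]=True
    m&=(h[...,0]<25)&(h[...,1]>90)&(h[...,2]>110); ys,xs=np.nonzero(m); print(len(xs),xs.mean(),ys.mean(),np.degrees(np.arctan2(ys.mean()-hub[1],xs.mean()-hub[0])))
for q in('flux_can','tin_cap','hammer'): print(q,[(x['centre'],round(x['p'],2)) for x in tip_of('top',q)[:1]])
o=get_obs();print(o['t'],o['tool_pos'],o['contact_force'],abs(o['dq']).max())
im,d=get_image('scene');cv2.imwrite('pics/scene7.png',im)
```

```text
123 378.6341463414634 239.64227642276424 -19.30309524898722
136 378.13235294117646 239.91176470588235 -19.188113234096786
flux_can [([270.2, 310.5], 0.72)]
tin_cap [([345.8, 179.4], 0.92)]
hammer [([211.6, 254.0], 0.96)]
14.65 [0.60696452 0.19473067 0.45282038] [-1.22107003 -0.54458663 -0.18268159] 0.005043960118419745
```

View pics/t7.png

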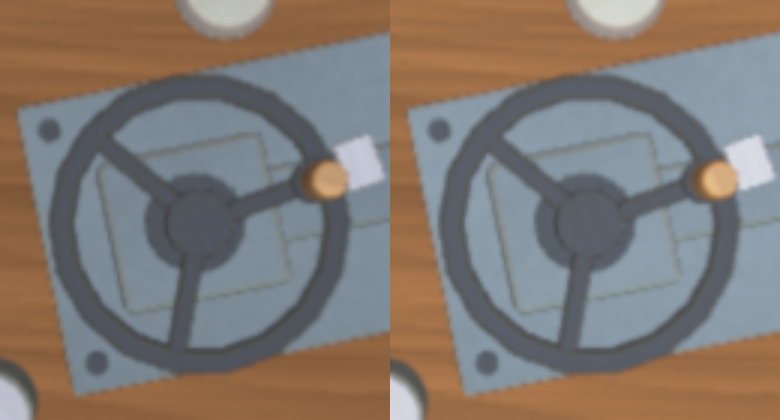

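View pics/scene7.png

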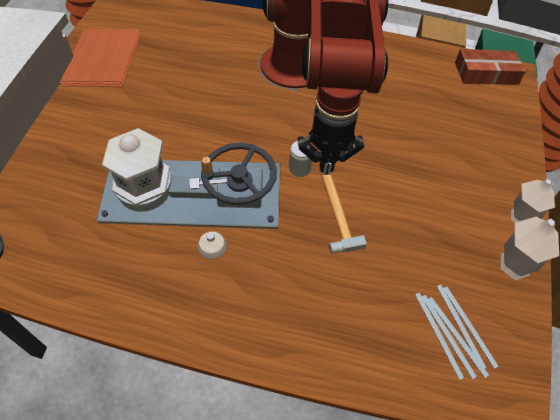

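The before and after top views match: the handle is at (378,240) in both, within about 0.5 px and 0.2°. The loose things are where they were, and the arm is clear and still. I'll hand in.

```bash
python3 -c "
from station import *
print(finish_job())"
```

```text
the job is handed in; nothing more can be done
None
```

I pushed the hand wheel one full turn clockwise by its handle, using the outside of the shut fingers, then backed off and handed the job in. No verdict was reported.

- **Wheel:** In the top view, the handle is within about 0.6 px and 0.2° of where it started, and stands over the pointer again. The scene view shows the spokes back within 1–2 px.
- **Forces:** The measured force on the tool between moves stayed at about 5 N or less while pushing. It was not logged within each move.
- **Lantern:** In the pictures the gripper stayed clear of it. I saw it turn during the push, but did not measure its final 60° separately and take it from the wheel's gearing.
- **Can, cap and hammer:** I saw no movement. The networks' positions for them shifted by 2–4 px, up to about 8 mm. I put that down to detection noise, and it is well inside 30 mm.
- **Arm:** It stood still and clear at hand-in, at 14.7 s. The last force reading was about 1.3 N, close to the free-air noise seen before contact.

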